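# Enable the UV lamp with its key

### The job

Switch on the UV examination lamp: take the orange key out of the key rack, push it fully home in the key switch of the white control unit, then turn it clockwise from the red dot to the green dot, as far as it goes. Leave the key standing in the switch and let go of it; leave the blue and green keys, the bottle and the jar where they are.

Things in the scene. Friction and masses are not known exactly. Their poses are not given: they have to be found in the camera images.
- orange_key_bow (a point): Centre of the ORANGE flat bow (grip) of the key to use: 40 mm wide (own y), 12 mm thick (own x: pinch it along x), 52 mm tall; 66 mm above the blade's tip. Below the bow is a collar 44 x 24 mm, 6 mm high, its top 26 mm below this point. Key 92 mm tall, about 80 g, standing tip down loosely in a rack slot; own z points up from tip to bow. Lift it at least 40 mm to clear the rack.
- orange_key_tip (a point): Tip of the orange key, on its centre line, same axes as the bow. Steel blade 24 mm wide (own y), 6 mm thick (own x), 34 mm long from tip to collar, the lowest 6 mm narrowed to 17 x 4 mm; the same either way round.
- keyhole (a point): Centre of the key slot's mouth, on the turning axis, at the top of the brass-faced barrel: 64 mm above the table. Slot straight down, 38 mm deep, 28 mm long (own y), 9 mm wide (own x), mouth flared over its top 6 mm to 34 x 17 mm. z up; the axes turn with the barrel. Fully home, the key's collar rests on the barrel, its tip 34 mm below this point.
- switch (a joint): Angle of the switch barrel: 0 at off (the slot's red-marked +y end at the red dot), grows as it turns clockwise seen from above, to a stop at 1.3 rad (on, green dot). May start slightly off zero, up to 0.12. Light even friction (0.06 N m), no spring: stays where left. The blade has about 0.13 rad of play either way in the slot.
- console: White control unit of the UV lamp, fixed, 160 mm (its x) by 210 mm (its y), 60 mm high; origin at the centre of its underside. The key switch's turning axis is at x = -10, y = -35 mm in its frame; round it a flat black ring 57 to 78 mm across, 3 mm high. Red dot (off) and green dot (on) on its top, 47 mm from the axis.
- rack: White plastic key rack, fixed, 70 mm (its x) by 240 mm (its y), 45 mm high; origin at the centre of its underside. Three slots 38 mm deep, 29 x 11 mm, in a row 75 mm apart along its y; the keys stand in them with their collars on its top, widths along the row. Which key is in which slot varies.
- blue_key_bow (a point): Centre of the bow of the BLUE key, same shape as the orange key; leave it in the rack.
- green_key_bow (a point): Centre of the bow of the GREEN key, same shape as the orange key; leave it in the rack.
- wash_bottle_mid (a point): Centre of a clear plastic bottle, 66 mm across, 120 mm tall, standing on the table; leave it alone.
- jar_mid (a point): Centre of an amber glass jar, 70 mm across, 80 mm tall, standing on the table; leave it alone.
Things that resemble listed ones, but are neither listed nor needed, are in the scene too. Leave any pink look-alike of the part that bears orange_key_bow alone.

How it is judged (in metres and radians):
On the way, in this order (a step that is already met when the one before it is completed fails the run):
1. the orange key is pushed home in the key switch while the switch is still at off (horizontal distance between orange_key_tip and keyhole below 0.007 m and z of orange_key_tip in the frame of keyhole below -0.029 m and angle between orange_key_bow's own z axis and vertical below 0.15 rad and angle between the y axis of orange_key_bow and the y axis of keyhole, either way round below 0.3 rad and value of joint switch below 0.4 rad), for 0.2 s.
2. the key, still fully in, is turned clockwise to on (horizontal distance between orange_key_tip and keyhole below 0.007 m and z of orange_key_tip in the frame of keyhole below -0.029 m and angle between orange_key_bow's own z axis and vertical below 0.15 rad and angle between the y axis of orange_key_bow and the y axis of keyhole, either way round below 0.3 rad and value of joint switch above 1.08 rad), for 0.2 s.
At the end, for the whole second after the job is handed in: The orange key stands in the key switch, its tip at least 29 mm below the slot's mouth, within 7 mm of the turning axis, tilted under 0.15 rad and within 0.3 rad of the slot's direction; the switch reads over 1.08 rad (stop 1.3); the key is released and still (all of step 2 and contact force between the fingers and orange_key below 0.1 N and linear speed of orange_key below 0.02 m/s); the robot touches nothing.
It fails at once if the blue key moved more than 20 mm (distance of blue_key_bow from where it was at the start of the episode above 0.02 m).
It fails at once if the green key moved more than 20 mm (distance of green_key_bow from where it was at the start of the episode above 0.02 m).
It fails at once if the bottle moved more than 30 mm (distance of wash_bottle_mid from where it was at the start of the episode above 0.03 m).
It fails at once if the jar moved more than 30 mm (distance of jar_mid from where it was at the start of the episode above 0.03 m).
It also fails if it takes over 51 s, if anything falls off the work surface, if the arm or the gripper's body presses on something with over 40 N, if the wrist force passes 120 N, or if a joint passes its speed limit or range.

### The arm

A 6-joint arm with a two-finger parallel gripper is mounted at the origin on the work surface. World frame = base frame: x ahead of the robot, y to its left, z up, the work surface at z = 0. Lengths are in mm, angles in rad, forces in N, time in s.
With the tool pointing down it reaches from about 425 to 950 mm from the base axis. Payload 3.5 kg.
Tool frame: the origin (TCP) lies on the centre line of the jaws, within the pads' length; the fingertips stand 22 mm ahead of it and the grasp point (between the pads) lies 3 mm ahead of it; x points along the fingers, z is the direction in which the jaws open and shut, and the axes are right-handed (so a half turn about x gives the same grasp; the last joint's range is limited). The gripper opens to 85 mm and grips with 20 to 120 N. Pads are 22 mm wide; open, the fingers measure 114 mm over their backs; the gripper's body (76 mm by 85 mm) begins 54 mm behind the grasp point. The pads swing forward as they close: fully open they stand 13 mm farther back than shut.
Start: joints at [-1.356, 0.286, 1.577, -0, 1.279, -0.15], TCP at [240.837, -630.558, 253.325] pointing down, gripper open.
Joint ranges: [-2.77, 2.77], [-0.9, 2.22], [0.21, 2.48], [-1.53, 4.67], [0.24, 2.81], [-2.84, 2.84]. Speed limits (rad/s): [2.79, 2.79, 3.14, 3.14, 3.14, 3.14].

### API

Orientations are given as a rotation vector (axis times angle).
In Python, from rig import status, cams, job, nets gives the robot as it stands.
- The arm moves only by the tool move_arm, never from a script. Its argument "series" is a list of rows, each a list of 2 entries, a list of its own where there are three numbers: the shift along the tool's x, y, z in mm, then the turn, a rotation vector about the tool's x, y, z in rad. A call has 1 to 8 rows; each row is the pose to reach, as a shift and turn from the pose commanded when the call began, along the tool's axes at that moment; what a row does not reach only later rows make up. A row lasts 1/10 s, in which the tool goes at most 50 mm and 8.59 degrees, less where a joint would pass 70% of its speed; a pose out of reach is approached as far as the arm can. A call with a gripper value outside its range is refused whole. "hand" is the opening, from -1 (shut) to 1 (fully open), set as the call begins (left out, the last holds). The fingers move at their own pace and stop on an object; "newtons" is the grip in N (left out, the last holds). Time passes only in rows, so rows that repeat a pose let the fingers close. It gives the time, the measured TCP pose, the force and the opening at its end, in the units of the state.
- status.sense(): the state, without advancing time (a new reading comes with each control period).
- cams.capture(name): name is "scene" or "top"; returns a dict with "img" (400x640x3 uint8, red, green, blue), "K" (3x3 intrinsics, pixels), "camera_from_world" (4x4, takes a point from world to camera coordinates). Camera axes: x right, y up, looking along -z (the intrinsics and any distortion apply to the point x, -y, -z); pixel columns grow to the right and rows downward; lengths in mm; the calibration is good to about 2 mm. A picture is of the moment at which its call begins. There is no depth.
- job.hand_in(): hands the job in, once; it reports no verdict.
Trained networks look in the newest picture that a camera, given by its name, has taken for a name from the list of things; names that differ only in an ending like _2 or _b are one class to them, and where a whole thing is asked for, a point or a joint stands for the part that bears it (a point fixed in the world has none). Each returns a list of dicts, best first, with "p" (0 to 1); they miss things now and then, are a little off and sometimes report something else, mostly with a low value. They report only what shows in the picture. A call takes as long as a camera call. They do not tell look-alikes from the thing itself.
- nets.find_in(camera, label): "centre" ([x, y, z] in mm, in the coordinates of the camera as it stood for that picture, good to about 4 mm: the middle of the surface that is visible of it).
- nets.regions_of(camera, label): "pixels" (400x640 bool, what is visible of it).
The state is a dict: "time_s": time; "q": joint angles; "dq": joint speeds; "joint_torque": joint torques, N m; "eef_pos": TCP position; "ee_rot": TCP orientation; "force": force on the tool from outside, world axes, zero at the start; "torque": the same for the moment, N m; "opening": opening from 0.0 (shut) to 1.0 (fully open).
Only numpy, scipy, OpenCV 4.12 (cv2) and the standard library are available. Lean on these libraries where they do the work, as an engineer would, in place of code of your own. Each camera call takes 0.05 s, during which the arm holds its last target.

## Working session

There is one attempt and no reset: what is moved stays moved. The work goes in short steps, Python scripts to look and compute and a tool call to move; the robot and the scene stay as the last step left them, time stands still between calls to the robot, and variables do not carry over. Pictures are saved under pics/ and viewed, and the job is handed in when it is done.

Besides the shell and the picture viewer there is one more tool, called after ">>>" as a command line: name --argument value ..., lists and objects as JSON in quotes. move_arm: Moves the arm, as the interface text tells. Its arguments: {"type":"object","properties":{"series":{"type":"array","items":{"type":"array"}},"hand":{"type":"number"},"newtons":{"type":"number"}},"required":["series"]}

```bash
ls; mkdir -p pics
cat > look.py <<'E'
import cv2,numpy as np
from rig import status,cams,job,nets
def save(c,n):
    cv2.imwrite('pics/'+n,c['img'][:,:,::-1])
E
python3 - <<'E'
from look import *
print(status.sense())
for n in ['scene','top']:
    c=cams.capture(n); save(c,n+'0.png'); print(n,c['K'].round(1).tolist(),c['camera_from_world'].round(3).tolist(), c.keys())
    np.savez(n+'0.npz',**{k:c[k] for k in ['img','K','camera_from_world']})
    Ti=np.linalg.inv(c['camera_from_world'])
    for l in ['orange_key_bow','blue_key_bow','green_key_bow','keyhole','console','rack','wash_bottle_mid','jar_mid']:
        try:
            for d in nets.find_in(n,l)[:4]:
                print(l,round(d['p'],2),(Ti@np.r_[d['centre'],1])[:3].round(1))
        except Exception as e: print(l,e)
E
```

```text
pics
{'time_s': 0.0, 'q': array([-1.35601856e+00,  2.87207527e-01,  1.57819648e+00,  2.18461433e-06,
        1.27858549e+00, -1.49982688e-01]), 'dq': array([ 0.0009716 , -0.00065875, -0.00158274,  0.00066988,  0.00092588,
        0.00107753]), 'joint_torque': array([ 7.69681697e-05, -4.05982018e+01, -2.92622584e+01, -1.42803578e-04,
        5.81878354e-03,  5.87291495e-07]), 'eef_pos': array([ 240.69725969, -629.97363933,  251.90865246]), 'ee_rot': array([ 0.93803802,  1.36176052, -0.93532844]), 'force': array([0.19527287, 0.12981173, 0.89341167]), 'torque': array([-0.01638672,  0.00566949,  0.01997984]), 'opening': 1.0007526329372227}
scene [[378.3, 0.0, 317.1], [0.0, 378.3, 196.3], [0.0, 0.0, 1.0]] [[-0.384, 0.923, 0.001, 191.239], [-0.715, -0.298, 0.633, 369.959], [0.584, 0.242, 0.774, -1262.299], [0.0, 0.0, 0.0, 1.0]] dict_keys(['img', 'K', 'camera_from_world'])
orange_key_bow 0.84 [390.5 119.   63.1]
orange_key_bow 0.73 [469.2 -23.6  58.8]
orange_key_bow 0.66 [497.6  89.7  76.6]
blue_key_bow 0.79 [513.4 165.4  81.3]
green_key_bow 0.73 [529.9 237.6  76.2]
keyhole 0.61 [ 550.4 -236.2   63. ]
console 0.65 [ 588.9 -182.1   57.3]
rack 0.61 [529.9 172.6  43.9]
wash_bottle_mid 0.96 [738.4  25.6  79. ]
jar_mid 0.82 [696.2 251.5  80.2]
top [[517.1, 0.0, 319.7], [0.0, 517.1, 200.6], [0.0, 0.0, 1.0]] [[-0.003, -1.0, 0.012, 31.536], [0.99, -0.002, 0.143, -567.456], [-0.143, 0.012, 0.99, -1206.856], [0.0, 0.0, 0.0, 1.0]] dict_keys(['img', 'K', 'camera_from_world'])
orange_key_bow 0.68 [467.1 -26.2  54.7]
orange_key_bow 0.54 [381.5 118.6  73.5]
blue_key_bow 0.5 [506.7 160.7  79.9]
green_key_bow 0.71 [520.9 231.3  77.5]
keyhole 0.66 [ 561.1 -235.4   65. ]
console 0.89 [ 559.5 -193.4   56.5]
rack 0.55 [506.4 159.3  42.8]
wash_bottle_mid 0.88 [709.4  17.6  81.6]
jar_mid 0.83 [668.2 249.7  83.5]
```

View pics/scene0.png

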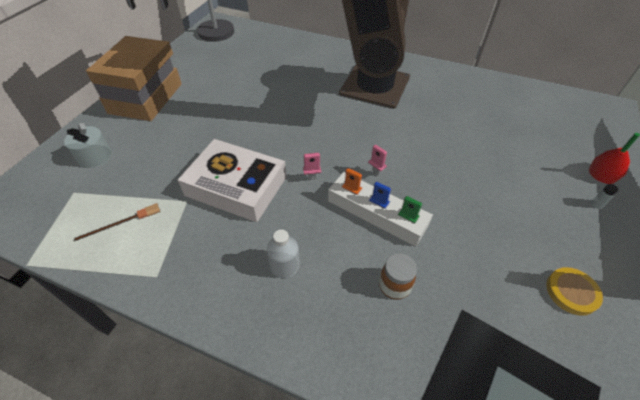

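View pics/top0.png

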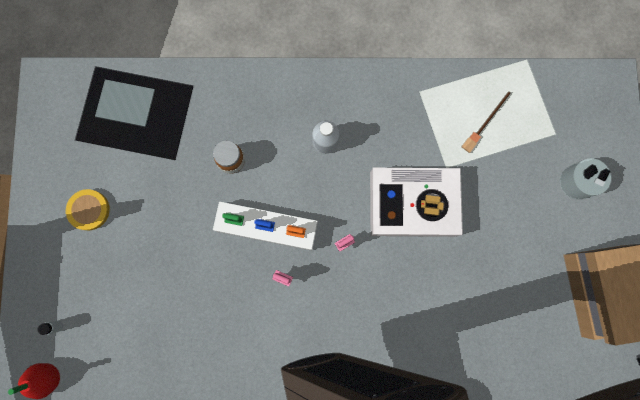

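In the scene view, the three candidates are an orange key at (352,181) in the rack and pink look-alikes at (312,163) and (378,157). In the top view they are orange at (296,231) and pink at (345,242) and (283,278). The orange one standing in the rack fits the description, so I'll confirm it in a crop.

Run:
```python
from look import *
t=np.load('top0.npz')['img'][:,:,::-1];s=np.load('scene0.npz')['img'][:,:,::-1]
a=cv2.resize(t[190:295,205:365],None,fx=5,fy=5,interpolation=cv2.INTER_CUBIC)
cv2.imwrite('pics/c1.png',a)
a=cv2.resize(t[160:245,360:475],None,fx=6.5,fy=6.5,interpolation=cv2.INTER_CUBIC)
cv2.imwrite('pics/c2.png',a)
a=cv2.resize(s[135:245,175:335],None,fx=5,fy=5,interpolation=cv2.INTER_CUBIC)
cv2.imwrite('pics/c3.png',a)
a=cv2.resize(s[135:250,300:440],None,fx=5,fy=5,interpolation=cv2.INTER_CUBIC)
cv2.imwrite('pics/c4.png',a)
```

```text
(no output)
```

View pics/c1.png

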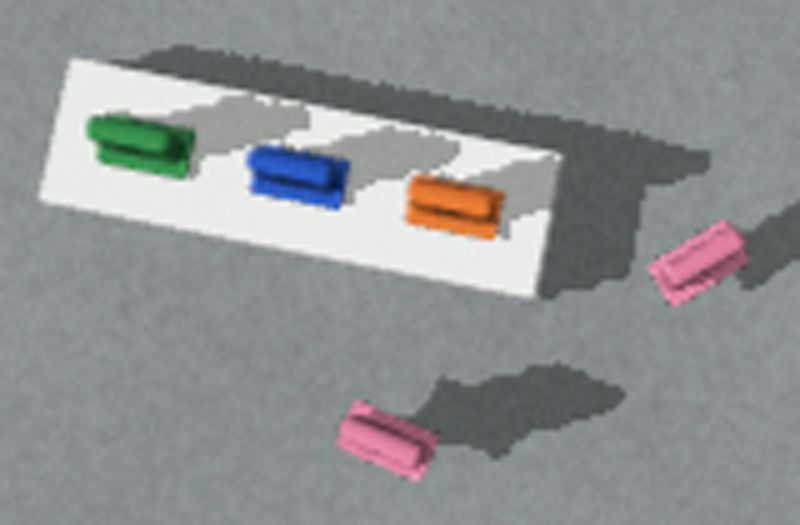

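View pics/c2.png

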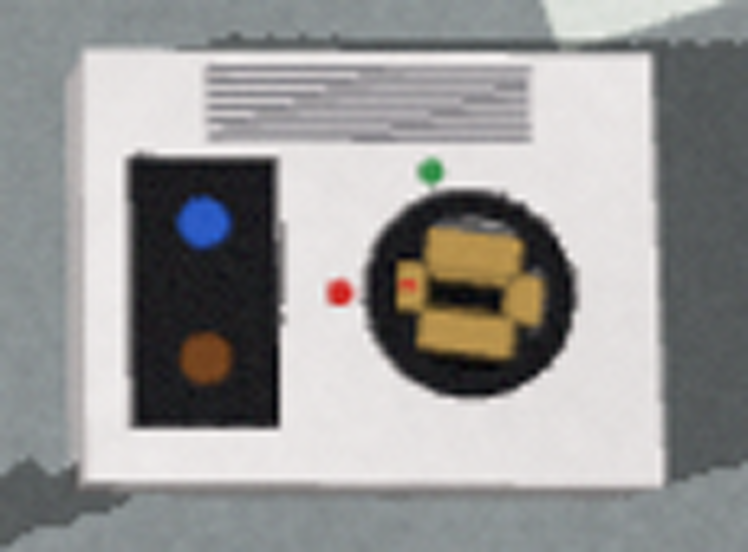

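View pics/c3.png

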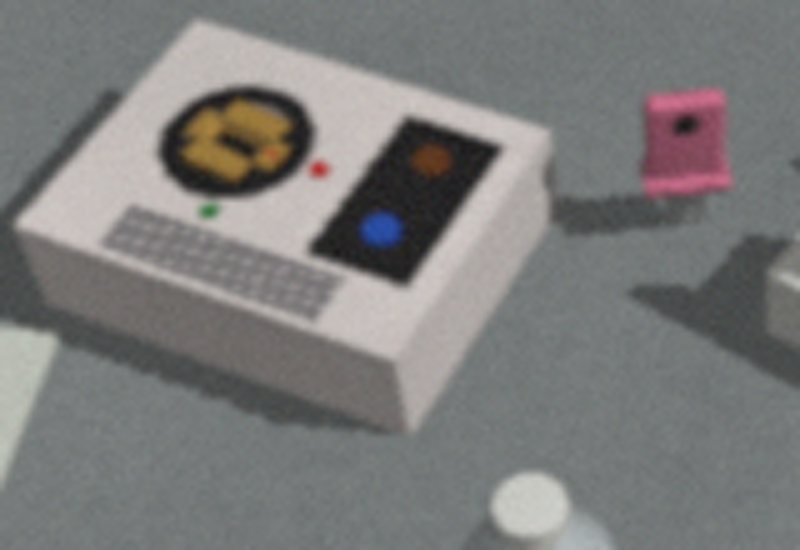

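View pics/c4.png

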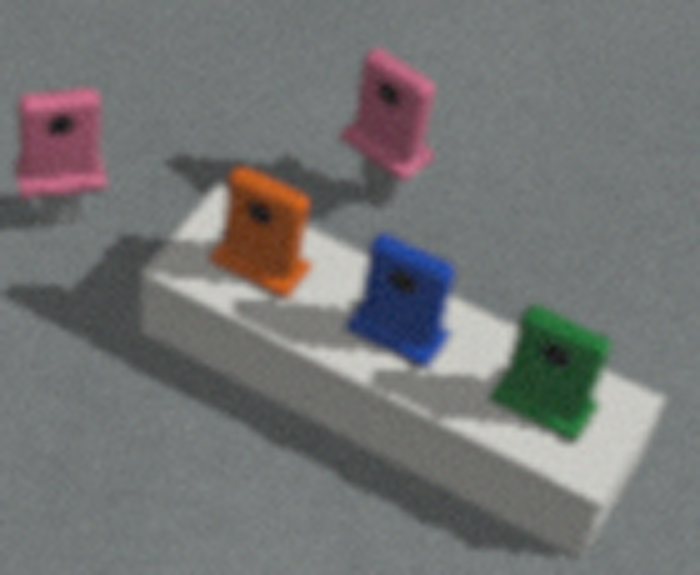

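The crop confirms it: the orange key is in the rack's -y slot, and both pink ones stand outside the rack. Next I'll fit the poses.

```bash
cat > fit.py <<'E'
from look import *
from scipy.optimize import least_squares
C={n:np.load(n+'0.npz') for n in ['scene','top']}
def proj(n,P):
    c=C[n]; P=np.atleast_2d(P); q=(c['camera_from_world']@np.c_[P,np.ones(len(P))].T)[:3]
    u=c['K']@np.array([q[0],-q[1],-q[2]]); return (u[:2]/u[2]).T
def ray(n,uv,z):
    c=C[n]; K=c['K']; Ti=np.linalg.inv(c['camera_from_world'])
    d=np.linalg.inv(K)@np.r_[uv,1]; d=Ti[:3,:3]@np.array([d[0],-d[1],-d[2]]); o=Ti[:3,3]
    return o+d*(z-o[2])/d[2]
def fitpose(obs,x0):
    # obs: list of (cam, local pt, px)
    def f(p,o=obs):
        R=np.array([[np.cos(p[2]),-np.sin(p[2]),0],[np.sin(p[2]),np.cos(p[2]),0],[0,0,1]])
        return np.concatenate([proj(n,R@np.array(l,float)+[p[0],p[1],0])[0]-u for n,l,u in o])
    r=least_squares(f,x0); return r.x,r.fun.reshape(-1,2).round(2)
def cr(off,s,pts): return [np.array(off)+(np.array(p)+.5)/s-.5 for p in pts]
def cent(n,box,cond):
    im=C[n]['img'].astype(float); x0,y0,x1,y1=box; s=im[y0:y1,x0:x1]; r,g,b=s[...,0],s[...,1],s[...,2]
    w=cond(r,g,b); w=np.clip(w,0,None); yy,xx=np.mgrid[y0:y1,x0:x1]; return np.array([(w*xx).sum(),(w*yy).sum()])/w.sum()
E
python3 - <<'E'
from fit import *
loc=[(80,105,60),(80,-105,60),(-80,-105,60),(-80,105,60)]
t=cr((360,160),6.5,[(83,48),(652,53),(664,486),(82,486)])
s=cr((175,135),5,[(400,358),(15,222),(198,20),(550,130)])
ct=[('top',l,u) for l,u in zip(loc,t)]; cs=[('scene',l,u) for l,u in zip(loc,s)]
print(nm:='console')
for o in (ct,cs,ct+cs):
    x,r=fitpose(o,[560,-193,0]); c,sn=np.cos(x[2]),np.sin(x[2])
    print(x.round(3),r.tolist(),'axis',x[0]-10*c+35*sn,x[1]-10*sn-35*c)
rd=lambda r,g,b:np.clip(r-np.maximum(g,b)-40,0,None)
gd=lambda r,g,b:np.clip(g-np.maximum(r,b)-25,0,None)
# dots
for n,off,sc,R,G in (('top',(360,160),6.5,(340,293),(431,171)),('scene',(175,135),5,(320,169),(208,211))):
    for nm,p,w in (('red',R,rd),('green',G,gd)):
        u=cr(off,sc,[p])[0]; a=np.round(u).astype(int)
        e=cent(n,(a[0]-3,a[1]-3,a[0]+4,a[1]+4),w); print(n,nm,u.round(1),e.round(2),ray(n,e,60).round(1))
loc=[(35,120,45),(35,-120,45),(-35,-120,45),(-35,120,45)]
t=cr((205,190),5,[(70,58),(563,155),(540,298),(38,202)])
s=cr((300,135),5,[(602,508),(143,272),(220,183),(665,400)])
ct=[('top',l,u) for l,u in zip(loc,t)]; cs=[('scene',l,u) for l,u in zip(loc,s)]
print('rack')
for o in (ct,cs,ct+cs):
    x,r=fitpose(o,[510,160,-.2]); c,sn=np.cos(x[2]),np.sin(x[2])
    print(x.round(3),r.tolist(),'slot',x[0]+75*sn,x[1]-75*c)
# orange key top-mask
for n,z in (('top',0),('scene',0)):
    im=C[n]['img'].astype(int); m=(im[...,0]>120)&(im[...,2]<90)&(im[...,0]-im[...,1]>60)
    u=np.array([ [296,231] if n=='top' else [352,181]])[0]
    yy,xx=np.nonzero(m); k=(abs(xx-u[0])<16)&(abs(yy-u[1])<16); print(n,k.sum(),xx[k].min(),xx[k].max(),yy[k].min(),yy[k].max(),xx[k].mean(),yy[k].mean())
E
```

```text
console
[ 5.64560e+02 -2.00117e+02 -1.00000e-02] [[-0.09, 0.22], [-0.4, 0.26], [-0.09, 0.13], [0.58, -0.58]] axis 554.2002346971565 -235.01240674185482
[ 5.61577e+02 -2.00071e+02 -7.00000e-03] [[-0.45, 0.11], [0.21, 0.48], [-0.09, -0.34], [0.37, -0.35]] axis 551.3341680316404 -235.00032045286247
[ 5.63358e+02 -1.99840e+02 -9.00000e-03] [[-0.25, 0.78], [-0.55, 0.69], [-0.14, 0.57], [0.52, -0.0], [-0.84, 0.75], [-0.15, 0.94], [-0.3, 0.07], [0.17, 0.21]] axis 553.0517860908989 -234.75058732767968
top red [411.9 204.7] [411.85 204.61] [ 554.8 -188.6   60. ]
top green [425.9 185.9] [425.97 185.95] [ 599.8 -223.7   60. ]
scene red [238.6 168.4] [238.31 168.28] [ 552.  -189.4   60. ]
scene green [216.2 176.8] [216.29 176.56] [ 596.9 -224.8   60. ]
rack
[ 5.07938e+02  1.60712e+02 -1.93000e-01] [[0.39, 0.26], [0.08, -0.27], [-0.9, -0.03], [0.43, 0.06]] slot 493.57744394662444 87.0993726028382
[ 5.06872e+02  1.62013e+02 -2.04000e-01] [[-0.2, -0.28], [0.17, -0.03], [-0.02, 0.28], [0.06, 0.12]] slot 491.65807952587335 88.57269197157004
[ 5.07539e+02  1.61409e+02 -1.97000e-01] [[0.22, 0.21], [-0.19, 0.14], [-1.31, 0.36], [0.12, -0.02], [-0.28, -0.35], [-0.27, 0.35], [-0.59, 0.55], [-0.21, -0.03]] slot 492.83121961225777 87.86491208377521
top 153 287 304 225 237 295.12418300653593 231.13071895424838
scene 116 346 361 169 193 355.37068965517244 179.2155172413793
```

Run:
```python
from look import *
from scipy.spatial.transform import Rotation as R
for i in range(3):
    s=status.sense(); print(s['time_s'],s['eef_pos'].round(2),s['ee_rot'].round(4),s['force'].round(2))
M=R.from_rotvec(s['ee_rot']).as_matrix(); print(M.round(4))
print('z yaw',np.arctan2(M[1,2],M[0,2]))
```

```text
0.9 [ 240.84 -630.57  253.36] [ 0.9364  1.36   -0.9364] [-0.73  0.71  0.47]
0.9 [ 240.84 -630.57  253.36] [ 0.9364  1.36   -0.9364] [-0.73  0.71  0.47]
0.9 [ 240.84 -630.57  253.36] [ 0.9364  1.36   -0.9364] [-0.73  0.71  0.47]
[[ 0.      0.9342  0.3568]
 [-0.      0.3568 -0.9342]
 [-1.      0.      0.    ]]
z yaw -1.2059815076453544
```

```bash
cat > mv.py <<'E'
import numpy as np,sys
def rel(p0,y0,p,y):
    "commanded (pos,yaw of tool z) -> shift,turn"
    d=np.array(p,float)-p0; Z=np.array([np.cos(y0),np.sin(y0),0]); X=np.array([0,0,-1.]); Y=np.cross(Z,X)
    return [[round(float(d@a),1) for a in (X,Y,Z)],[round(float(y0-y),3),0,0]]
def world(p0,y0,s,t):
    Z=np.array([np.cos(y0),np.sin(y0),0]); X=np.array([0,0,-1.]); Y=np.cross(Z,X)
    return (np.array(p0)+s[0]*X+s[1]*Y+s[2]*Z).round(2),y0-t
E
python3 -c "
from mv import *
p=[240.84,-630.56,253.33];y=-1.206
for q,a in (([400,-435,280],-.7),([545,-235,280],-.35),([492.8,87.9,250],-.197)): print(rel(p,y,q,a))"
```

```text
[[-26.7, 218.5, -125.9], [-0.506, 0, 0]]
[[-26.7, 425.3, -261.0], [-0.856, 0, 0]]
[[3.3, 491.7, -581.3], [-1.009, 0, 0]]
```

>>> move_arm --series '[[[-26.7,218.5,-125.9],[-0.5,0,0]],[[-26.7,218.5,-125.9],[-0.5,0,0]],[[-26.7,218.5,-125.9],[-0.5,0,0]],[[-26.7,218.5,-125.9],[-0.5,0,0]],[[-26.7,425.3,-261],[-0.85,0,0]],[[-26.7,425.3,-261],[-0.85,0,0]],[[-26.7,425.3,-261],[-0.85,0,0]],[[-26.7,425.3,-261],[-0.85,0,0]]]' --hand 1

```text
time_s: 1.7
eef_pos: [486.3, -313.8, 278.5]
ee_rot: [0.278, 1.552, -0.279]
force: [0.4, -0.5, -0.3]
opening: 0.996
```

>>> move_arm --series '[[[0,0,0],[0,0,0]],[[0,0,0],[0,0,0]]]'

```text
time_s: 1.9
eef_pos: [486.0, -314.7, 278.3]
ee_rot: [0.277, 1.553, -0.278]
force: [-1.0, 0.2, 0.4]
opening: 1.0
```

```bash
cat >> mv.py <<'E'
def cur():
    from rig import status
    from scipy.spatial.transform import Rotation as R
    s=status.sense(); M=R.from_rotvec(s['ee_rot']).as_matrix()
    print(s['time_s'],s['eef_pos'].round(2),'yaw',round(np.arctan2(M[1,2],M[0,2]),4),'xdown',M[:,0].round(3),'F',s['force'].round(1),'T',s['torque'].round(2),'op',round(s['opening'],3),'q',s['q'].round(2))
    return s['eef_pos'],np.arctan2(M[1,2],M[0,2])
E
python3 -c "
from mv import *
p,y=cur()
print(rel(p,y,[492.8,87.9,200],-.197))"
```

```text
1.9 [ 485.95 -314.68  278.35] yaw -0.3532 xdown [-0.    -0.001 -1.   ] F [-1.   0.2  0.4] T [ 0.03  0.04 -0.02] op 1.0 q [-0.75  0.06  1.79 -0.    1.29 -0.4 ]
[[78.3, 380.1, -132.8], [-0.156, 0, 0]]
```

>>> move_arm --series '[[[60,380.1,-132.8],[-0.156,0,0]],[[60,380.1,-132.8],[-0.156,0,0]],[[60,380.1,-132.8],[-0.156,0,0]],[[60,380.1,-132.8],[-0.156,0,0]],[[60,380.1,-132.8],[-0.156,0,0]],[[60,380.1,-132.8],[-0.156,0,0]],[[60,380.1,-132.8],[-0.156,0,0]],[[60,380.1,-132.8],[-0.156,0,0]]]'

```text
time_s: 2.7
eef_pos: [493.4, 80.1, 219.2]
ee_rot: [0.159, 1.564, -0.16]
force: [0.8, 0.3, 0.2]
opening: 1.003
```

>>> move_arm --series '[[[0,0,0],[0,0,0]],[[0,0,0],[0,0,0]]]'

```text
time_s: 2.9
eef_pos: [493.3, 79.6, 218.9]
ee_rot: [0.156, 1.566, -0.157]
force: [-0.4, -1.0, -0.7]
opening: 0.995
```

```bash
python3 -c "
from mv import *
p,y=cur()
print(rel(p,y,[492.8,87.9,130],-.197))
from look import *
for n in ('scene','top'):
    c=cams.capture(n); a=c['img'][120:260,260:460] if n=='scene' else c['img'][150:300,210:410]
    cv2.imwrite('pics/m1%s.png'%n,cv2.resize(a,None,fx=3.5,fy=3.5,interpolation=2)[:,:,::-1])
"
```

```text
2.9 [493.26  79.61 218.94] yaw -0.1992 xdown [-0.    -0.001 -1.   ] F [-0.4 -1.  -0.7] T [-0.01  0.02 -0.02] op 0.995 q [-0.04 -0.07  2.03 -0.    1.18  0.16]
[[88.9, 8.0, -2.1], [-0.002, 0, 0]]
```

View pics/m1scene.png

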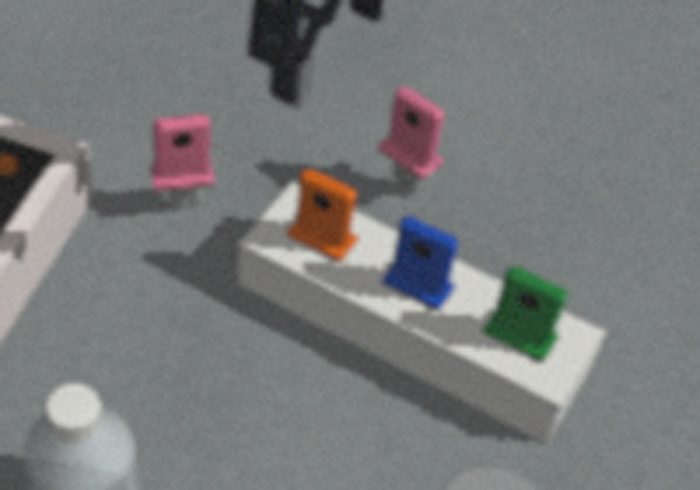

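The picture shows the open gripper above at (290,90), with the orange key at (325,210) in the crop, upright and undisturbed. Next I'll check the key's modelled bow outline against both images.

Run:
```python
from fit import *
def model(x,y,a):
    pts=[]
    for bx,by,z0,z1 in ((6,20,51,103),(12,22,45,51)):
        P=np.array([(sx*bx,sy*by,z) for sx in(-1,1) for sy in(-1,1) for z in(z0,z1)],float)
        R=np.array([[np.cos(a),-np.sin(a),0],[np.sin(a),np.cos(a),0],[0,0,1]]); pts.append(P@R.T+[x,y,0])
    return pts
S=8
def sil(n,p,box):
    m=np.zeros(((box[3]-box[1])*S,(box[2]-box[0])*S),np.uint8)
    for P in model(*p):
        h=cv2.convexHull(((proj(n,P)-[box[0],box[1]]+.5)*S).astype(np.int32)); cv2.fillConvexPoly(m,h,1)
    return cv2.resize(m.astype(np.float32),(box[2]-box[0],box[3]-box[1]),interpolation=cv2.INTER_AREA)
B={'top':(280,218,312,246),'scene':(336,160,372,202)}
from scipy.optimize import minimize
W={}
for n,b in B.items():
    im=C[n]['img'][b[1]:b[3],b[0]:b[2]].astype(float)
    W[n]=(((im[...,0]-im[...,2])>45)).astype(np.float32)
    print(n,W[n].sum(),sil(n,(492.8,87.9,-.197),b).sum())
for ns in (('top',),('scene',),('top','scene')):
    f=lambda p:sum(((sil(n,p,B[n])-W[n])**2).sum() for n in ns)
    r=minimize(f,[492.8,87.9,-.197],method='Nelder-Mead',options=dict(initial_simplex=[[492.8,87.9,-.197],[498,87.9,-.197],[492.8,93,-.197],[492.8,87.9,-.1]]))
    print(ns,r.x.round(3),r.fun,f([492.8,87.9,-.197]))
```

```text
top 193.0 199.51562
scene 338.0 402.34375
('top',) [ 4.93464e+02  8.82260e+01 -2.06000e-01] 5.69580078125 9.356201
('scene',) [ 4.90619e+02  8.83980e+01 -2.92000e-01] 46.857177734375 57.512207
('top', 'scene') [ 4.92973e+02  8.85740e+01 -2.04000e-01] 64.508056640625 66.86841
```

```bash
python3 -c "
from mv import *
p,y=cur()
print(rel(p,y,[493,88.3,79],-.2))"
```

```text
3.0 [493.7   78.28 219.43] yaw -0.2022 xdown [ 0.    -0.001 -1.   ] F [-0.2 -0.1  1.1] T [-0.03 -0.    0.02] op 1.001 q [-0.05 -0.07  2.03 -0.    1.18  0.16]
[[140.4, 9.7, -2.7], [-0.002, 0, 0]]
```

>>> move_arm --series '[[[70,9,-2.5],[0,0,0]],[[70,9,-2.5],[0,0,0]],[[70,9,-2.5],[0,0,0]],[[70,9,-2.5],[0,0,0]],[[70,9,-2.5],[0,0,0]]]'

```text
time_s: 3.5
eef_pos: [494.2, 88.2, 151.3]
ee_rot: [0.158, 1.561, -0.158]
force: [0.3, 0.0, 0.2]
opening: 1.001
```

```bash
cat >> mv.py <<'E'
def avg(k=4,cam='top'):
    "averaged readings, 0.05 s apart by camera calls"
    from rig import status,cams
    from scipy.spatial.transform import Rotation as R
    P=[];Y=[]
    for i in range(k):
        c=cams.capture(cam); s=status.sense(); P.append(s['eef_pos']); M=R.from_rotvec(s['ee_rot']).as_matrix(); Y.append(np.arctan2(M[1,2],M[0,2]))
    p,y=np.mean(P,0),np.mean(Y)
    print('t',round(s['time_s'],2),'mean',p.round(2),'sd',np.std(P,0).round(2),'yaw',y.round(4),np.std(Y).round(4),'x',M[:,0].round(3),'F',s['force'].round(1),'T',s['torque'].round(2),'op',round(s['opening'],3),'q',s['q'].round(2))
    return p,y,c
E
python3 -c "
from mv import *
p,y,c=avg(6)
print(rel(p,y,[493,88.3,79],-.2))"
```

```text
t 3.8 mean [493.62  88.89 150.78] sd [0.42 0.27 0.5 ] yaw -0.2006 0.0005 x [ 0.002 -0.    -1.   ] F [ 0.5 -0.1 -0.3] T [0.02 0.04 0.01] op 0.999 q [-0.02  0.01  2.08 -0.    1.04  0.18]
[[71.8, -0.7, -0.5], [-0.001, 0, 0]]
```

>>> move_arm --series '[[[30,-0.7,-0.5],[0,0,0]],[[55,-0.7,-0.5],[0,0,0]],[[71,-0.7,-0.5],[0,0,0]],[[71,-0.7,-0.5],[0,0,0]]]'

```text
time_s: 4.2
eef_pos: [489.9, 88.8, 75.8]
ee_rot: [0.157, 1.571, -0.157]
force: [0.1, 0.4, -0.4]
opening: 0.998
```

```bash
python3 -c "
from mv import *
p,y,c=avg(2,'scene')
from look import *
cv2.imwrite('pics/m2.png',cv2.resize(c['img'][120:260,260:460],None,fx=3.5,fy=3.5,interpolation=2)[:,:,::-1])
"
```

```text
t 4.3 mean [491.66  88.78  77.96] sd [0.53 0.02 0.59] yaw -0.1998 0.0 x [ 0.  0. -1.] F [ 0.   1.1 -0.6] T [-0.   -0.03 -0.01] op 0.995 q [-0.02  0.13  2.12  0.    0.9   0.18]
```

View pics/m2.png

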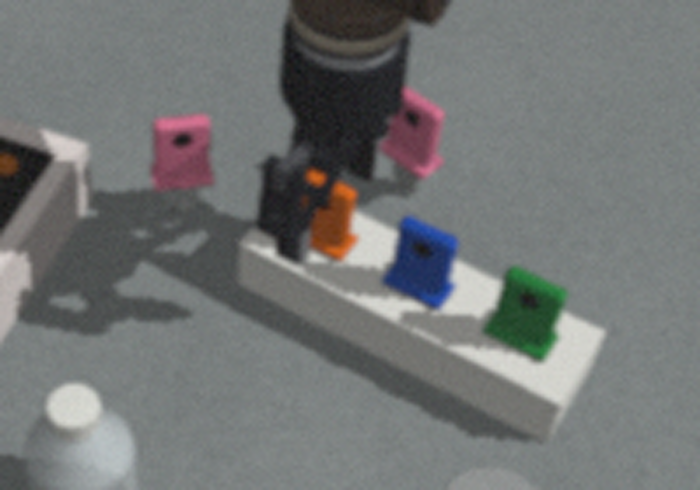

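The fingers straddle the orange bow at (325,215) in the crop. Closing.

>>> move_arm --series '[[[0,0,0],[0,0,0]],[[0,0,0],[0,0,0]],[[0,0,0],[0,0,0]],[[0,0,0],[0,0,0]],[[0,0,0],[0,0,0]],[[0,0,0],[0,0,0]],[[0,0,0],[0,0,0]],[[0,0,0],[0,0,0]]]' --hand -1 --newtons 60

```text
time_s: 5.1
eef_pos: [492.2, 88.7, 78.5]
ee_rot: [0.157, 1.565, -0.157]
force: [-0.2, 0.1, 3.0]
opening: 0.135
```

```bash
python3 -c "
from mv import *
p,y,c=avg(4,'scene')
from look import *
cv2.imwrite('pics/m3.png',cv2.resize(c['img'][120:260,260:460],None,fx=3.5,fy=3.5,interpolation=2)[:,:,::-1])
"
```

```text
t 5.3 mean [492.23  88.69  78.56] sd [0.01 0.   0.01] yaw -0.2 0.0 x [ 0.001  0.    -1.   ] F [ 0.3 -0.1  3.2] T [ 0.03  0.14 -0.03] op 0.134 q [-0.02  0.13  2.12  0.    0.9   0.18]
```

View pics/m3.png

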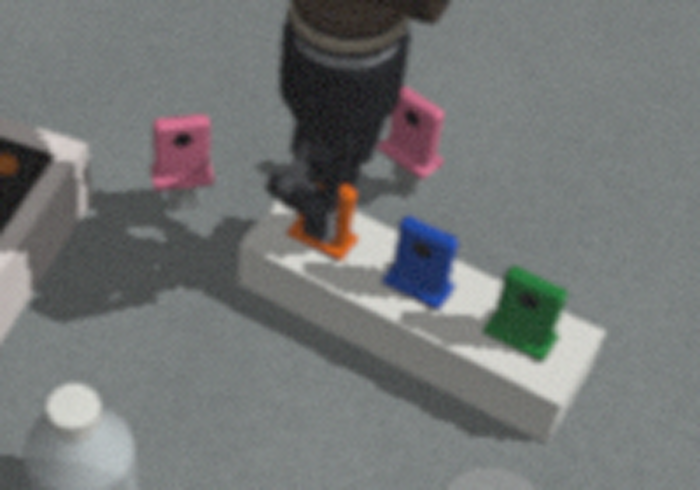

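Opening is about 11.4 mm, which matches the 12 mm bow. Lifting.

>>> move_arm --series '[[[-20,0,0],[0,0,0]],[[-45,0,0],[0,0,0]],[[-75,0,0],[0,0,0]],[[-105,0,0],[0,0,0]],[[-105,0,0],[0,0,0]],[[-105,0,0],[0,0,0]]]'

```text
time_s: 5.9
eef_pos: [491.7, 88.7, 182.7]
ee_rot: [0.157, 1.565, -0.157]
force: [-0.1, 0.5, -0.3]
opening: 0.133
```

```bash
python3 -c "
from mv import *
p,y,c=avg(4,'scene')
from look import *
cv2.imwrite('pics/m4.png',cv2.resize(c['img'][60:260,230:430],None,fx=3,fy=3,interpolation=2)[:,:,::-1])
print(rel(p,y,[552.7,-235,184],-.13))
"
```

```text
t 6.1 mean [490.68  88.69 181.05] sd [0.14 0.01 0.26] yaw -0.2001 0.0 x [-0.004  0.    -1.   ] F [ 0.3 -0.1 -0.5] T [-0.02  0.01 -0.03] op 0.135 q [-0.02 -0.03  2.07  0.    1.11  0.18]
[[-2.9, -304.9, 125.1], [-0.07, 0, 0]]
```

View pics/m4.png

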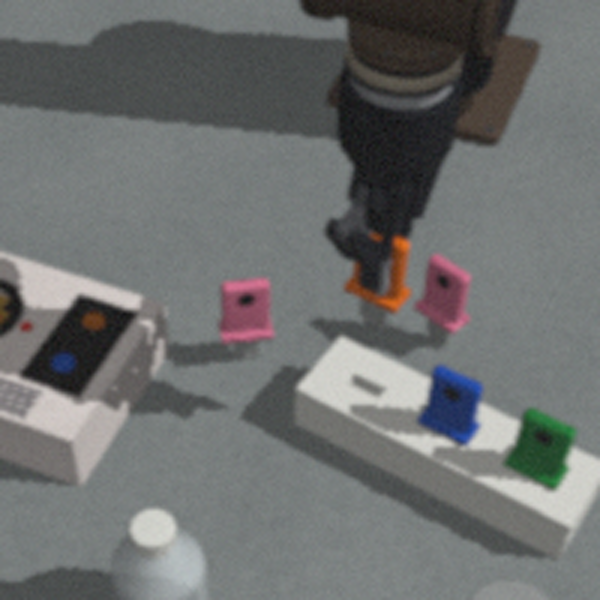

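The key is up and clear of the rack, with the empty slot at (370,383) in the crop. Carrying it over to the switch.

>>> move_arm --series '[[[-3,-30,12],[0,0,0]],[[-3,-70,29],[-0.02,0,0]],[[-3,-115,47],[-0.04,0,0]],[[-3,-160,66],[-0.06,0,0]],[[-3,-205,84],[-0.07,0,0]],[[-3,-250,102.5],[-0.07,0,0]],[[-3,-285,117],[-0.07,0,0]],[[-3,-305,125],[-0.07,0,0]]]'

```text
time_s: 6.9
eef_pos: [553.5, -237.7, 184.6]
ee_rot: [0.105, 1.57, -0.104]
force: [0.4, 0.3, -1.6]
opening: 0.129
```

>>> move_arm --series '[[[0,0,0],[0,0,0]],[[0,0,0],[0,0,0]],[[0,0,0],[0,0,0]],[[0,0,0],[0,0,0]],[[0,0,0],[0,0,0]]]'

```text
time_s: 7.4
eef_pos: [553.9, -233.8, 186.3]
ee_rot: [0.101, 1.568, -0.101]
force: [-1.0, 0.4, 0.1]
opening: 0.138
```

```bash
python3 -c "
from mv import *
p,y,c=avg(6,'top')
from look import *
np.savez('t5.npz',img=c['img'])
cv2.imwrite('pics/m5t.png',cv2.resize(c['img'][150:260,350:480],None,fx=5,fy=5,interpolation=2)[:,:,::-1])
c=cams.capture('scene')
np.savez('s5.npz',img=c['img'])
cv2.imwrite('pics/m5s.png',cv2.resize(c['img'][80:230,150:310],None,fx=4,fy=4,interpolation=2)[:,:,::-1])
print(rel(p,y,[552.7,-235,150],-.13))
"
```

```text
t 7.7 mean [ 553.92 -234.53  186.35] sd [0.02 0.31 0.02] yaw -0.1293 0.0004 x [ 0. -0. -1.] F [ 0.2 -0.2 -1.3] T [0.03 0.02 0.01] op 0.132 q [-0.57  0.19  1.82  0.    1.13 -0.44]
[[36.3, -0.6, -1.2], [0.001, 0, 0]]
```

View pics/m5s.png

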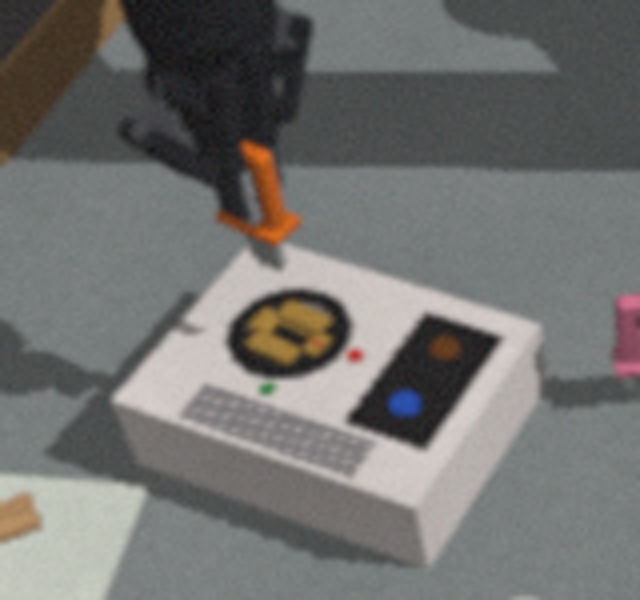

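View pics/m5t.png

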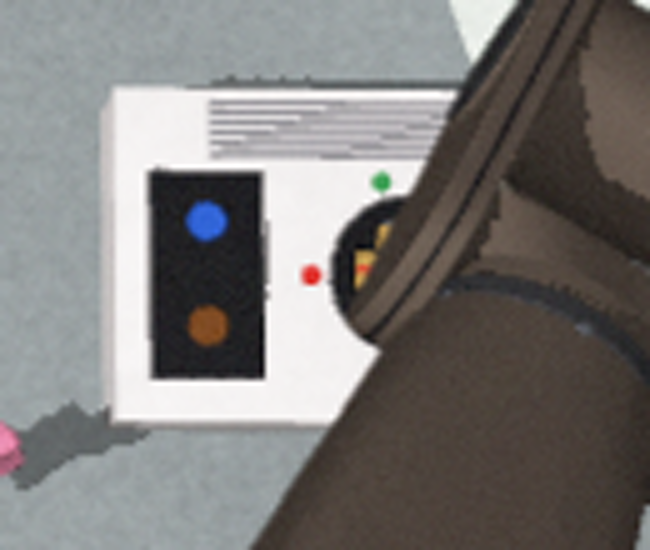

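Run:
```python
from fit import *
im=np.load('s5.npz')['img'][:,:,::-1]
S=8;x0,y0=195,110
a=cv2.resize(im[y0:y0+70,x0:x0+80],None,fx=S,fy=S,interpolation=cv2.INTER_CUBIC)
def key(x,y,zt,yaw):
    R=np.array([[np.cos(yaw),-np.sin(yaw),0],[np.sin(yaw),np.cos(yaw),0],[0,0,1]])
    return [np.array([(sx*bx,sy*by,z) for sx in(-1,1) for sy in(-1,1) for z in(z0,z1)],float)@R.T+[x,y,zt] for bx,by,z0,z1 in ((6,20,40,92),(12,22,34,40),(3,12,6,34),(2,8.5,0,6))]
for P in key(553.9,-234.5,186.35-67.5,-.13):
    h=cv2.convexHull(((proj('scene',P)-[x0,y0]+.5)*S).astype(np.int32)); cv2.polylines(a,[h],True,(0,255,255),1)
cv2.imwrite('pics/o5.png',a)
```

```text
(no output)
```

View pics/o5.png

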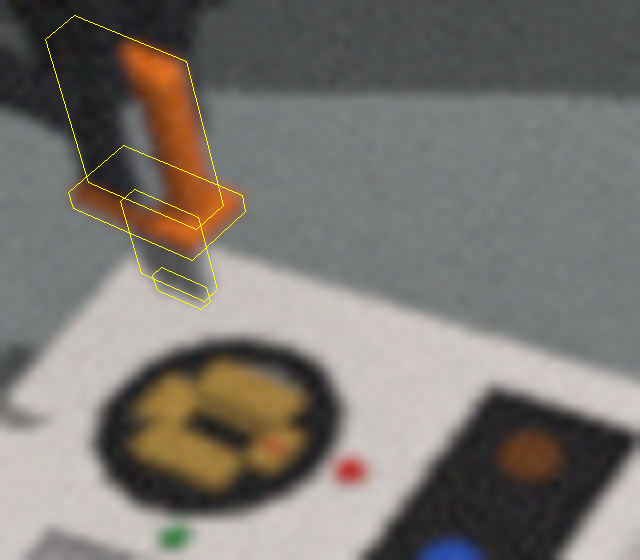

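The overlay shows the held key about 1.2 px higher than modelled, a few mm along the sight line. That's inside the flare's capture range, so I'll lower it to just above the mouth and look again.

>>> move_arm --series '[[[20,-0.2,0.6],[0,0,0]],[[40,-0.2,0.6],[0,0,0]],[[49,-0.2,0.6],[0,0,0]],[[49,-0.2,0.6],[0,0,0]],[[49,-0.2,0.6],[0,0,0]],[[49,-0.2,0.6],[0,0,0]],[[49,-0.2,0.6],[0,0,0]]]'

```text
time_s: 8.45
eef_pos: [555.1, -235.7, 138.4]
ee_rot: [0.101, 1.566, -0.103]
force: [0.3, -0.1, -1.1]
opening: 0.128
```

```bash
cat > ov.py <<'E'
from fit import *
from mv import *
def key(x,y,zt,yaw):
    R=np.array([[np.cos(yaw),-np.sin(yaw),0],[np.sin(yaw),np.cos(yaw),0],[0,0,1]])
    return [np.array([(sx*bx,sy*by,z) for sx in(-1,1) for sy in(-1,1) for z in(z0,z1)],float)@R.T+[x,y,zt] for bx,by,z0,z1 in ((6,20,40,92),(12,22,34,40),(3,12,6,34),(2,8.5,0,6))]
def over(img,p,y,name,x0=195,y0=120,S=8,draw=True):
    im=img[:,:,::-1]
    a=cv2.resize(im[y0:y0+65,x0:x0+70],None,fx=S,fy=S,interpolation=cv2.INTER_CUBIC); b=a.copy()
    for P in key(p[0],p[1],p[2]-67.5,y):
        h=cv2.convexHull(((proj('scene',P)-[x0,y0]+.5)*S).astype(np.int32)); cv2.polylines(b,[h],True,(0,255,255),1)
    cv2.imwrite('pics/'+name,cv2.resize(np.hstack([a,b]),None,fx=.71,fy=.71,interpolation=cv2.INTER_AREA))
E
python3 - <<'E'
from ov import *
p,y,c=avg(5,'scene'); np.savez('s6.npz',img=c['img']); over(c['img'],p,y,'o6.png')
E
```

```text
t 8.7 mean [ 554.72 -235.52  137.86] sd [0.14 0.1  0.28] yaw -0.13 0.0 x [ 0. -0. -1.] F [ 0.  -0.3 -0.3] T [-0.07 -0.03  0.06] op 0.133 q [-0.57  0.25  1.85  0.    1.04 -0.44]
```

View pics/o6.png

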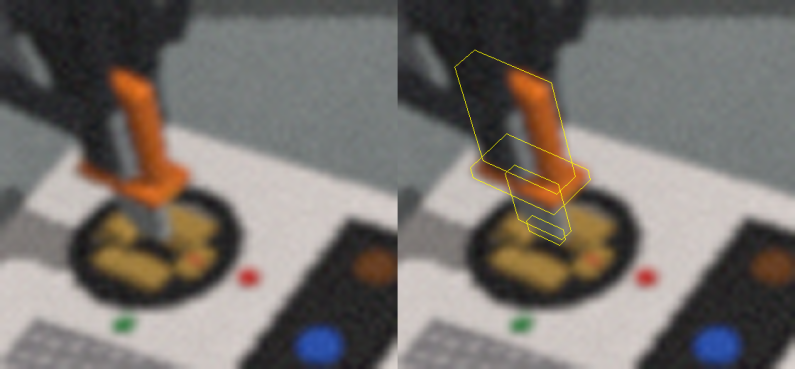

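Run:
```python
from ov import *
im=np.load('s6.npz')['img']; im0=C['scene']['img']
x0,y0,S=203,128,16
def cro(i): return cv2.resize(i[y0:y0+45,x0:x0+40,::-1],None,fx=S,fy=S,interpolation=cv2.INTER_CUBIC)
a=cro(im);b=cro(im0)
cv2.imwrite('pics/o7.png',cv2.resize(np.hstack([a,b]),None,fx=.62,fy=.62,interpolation=cv2.INTER_AREA))
```

```text
(no output)
```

View pics/o7.png

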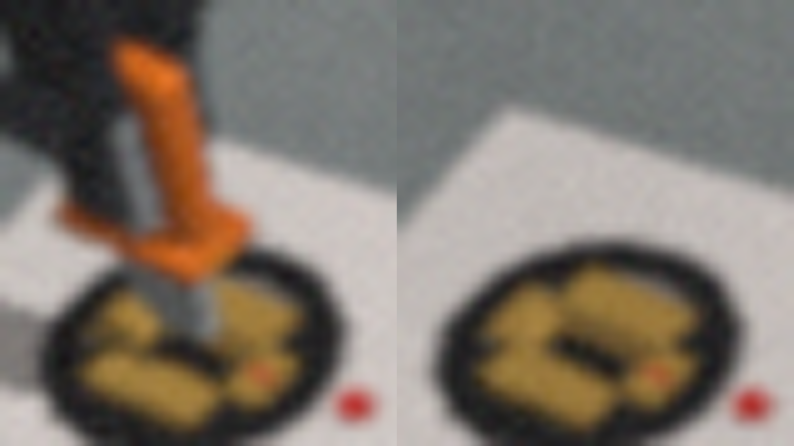

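Run:
```python
from ov import *
obs=np.array([(255,228),(195,281),(57,212)])/9.92-.5+[203,128]+0.0
yaw=-.13
R=lambda a:np.array([[np.cos(a),-np.sin(a),0],[np.sin(a),np.cos(a),0],[0,0,1]])
K=key(554.7,-235.5,137.86-67.5,-.13)[1]
print((( proj('scene',K)-[203,128]+.5)*9.92).round(0).tolist())
# right corner = (+y,-x) top/bottom mid; front=(+x,+y) bottom ; left=(+x,-y)
loc=np.array([(-12,22,37),(12,22,34),(12,-22,37)],float)
for dz in (0,2,4):
    f=lambda q:(proj('scene',loc@R(q[2]).T+[q[0],q[1],70.4+dz])-obs).ravel()
    r=least_squares(f,[554.7,-235.5,-.13]); print(dz,r.x.round(2),r.fun.round(2))
    f=lambda q:(proj('scene',loc@R(yaw).T+[q[0],q[1],70.4+dz])-obs).ravel()
    r=least_squares(f,[554.7,-235.5]); print(dz,r.x.round(2),r.fun.round(2))
sl=np.array([(190,353)])/9.92-.5+[203,128]; print('slot',ray('scene',sl[0],64))
```

```text
[[117.0, 173.0], [112.0, 155.0], [258.0, 235.0], [253.0, 217.0], [53.0, 231.0], [47.0, 213.0], [195.0, 295.0], [190.0, 278.0]]
0 [ 5.5185e+02 -2.3613e+02 -1.8000e-01] [ 0.31 -0.64 -0.16  0.8  -0.14 -0.18]
0 [ 552.2 -236.4] [ 0.25 -0.97  0.2   0.66 -0.45  0.27]
2 [ 5.5347e+02 -2.3466e+02 -1.9000e-01] [ 0.34 -0.65 -0.16  0.81 -0.17 -0.2 ]
2 [ 553.83 -234.93] [ 0.28 -0.98  0.21  0.68 -0.49  0.26]
4 [ 5.5509e+02 -2.3318e+02 -1.9000e-01] [ 0.37 -0.65 -0.16  0.83 -0.21 -0.22]
4 [ 555.45 -233.46] [ 0.31 -0.99  0.22  0.69 -0.53  0.25]
slot [ 555.54627113 -234.23735075   64.        ]
```

Relative to the slot in the same image, the key is within about 1.5 mm, and the top-view dots agree. Descending gently and watching the force.

>>> move_arm --series '[[[4,0,0],[0,0,0]],[[8,0,0],[0,0,0]],[[11,0,0],[0,0,0]],[[14,0,0],[0,0,0]],[[14,0,0],[0,0,0]],[[14,0,0],[0,0,0]]]'

```text
time_s: 9.3
eef_pos: [554.4, -235.3, 123.0]
ee_rot: [0.102, 1.569, -0.102]
force: [0.9, -0.0, 0.2]
opening: 0.131
```

Run:
```python
from ov import *
p,y,c=avg(3,'scene'); np.savez('s7.npz',img=c['img']); over(c['img'],p,y,'o8.png')
```

```text
t 9.45 mean [ 554.54 -235.41  123.33] sd [0.04 0.02 0.08] yaw -0.13 0.0 x [ 0. -0. -1.] F [ 0.3  0.8 -0.1] T [ 0.06 -0.01 -0.03] op 0.133 q [-0.57  0.27  1.85  0.    1.02 -0.44]
```

View pics/o8.png

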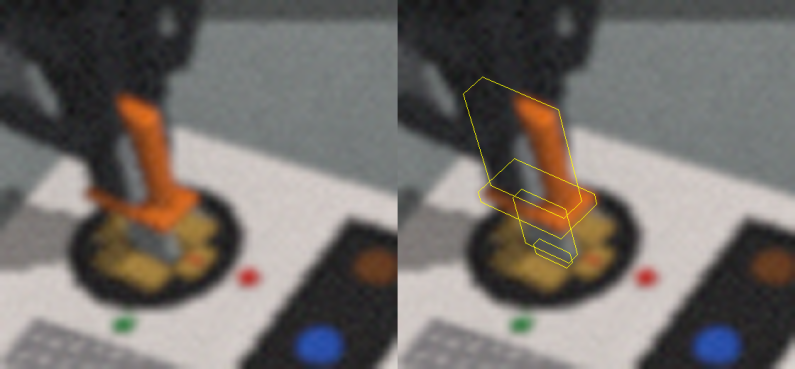

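No contact so far, with the modelled tip about 8 mm below the mouth, so it's in the flare. Continuing.

>>> move_arm --series '[[[3,0,0],[0,0,0]],[[6,0,0],[0,0,0]],[[9,0,0],[0,0,0]],[[9,0,0],[0,0,0]],[[9,0,0],[0,0,0]]]'

```text
time_s: 9.95
eef_pos: [554.3, -235.3, 113.9]
ee_rot: [0.102, 1.569, -0.102]
force: [1.5, -0.7, -0.9]
opening: 0.134
```

Run:
```python
from ov import *
p,y,c=avg(3,'scene'); np.savez('s7.npz',img=c['img']); over(c['img'],p,y,'o9.png')
```

```text
t 10.1 mean [ 554.5  -235.37  114.25] sd [0.04 0.02 0.08] yaw -0.13 0.0 x [ 0. -0. -1.] F [ 0.4 -0.  -0.4] T [-0.02 -0.01 -0.06] op 0.13 q [-0.57  0.28  1.86  0.    1.   -0.44]
```

View pics/o9.png

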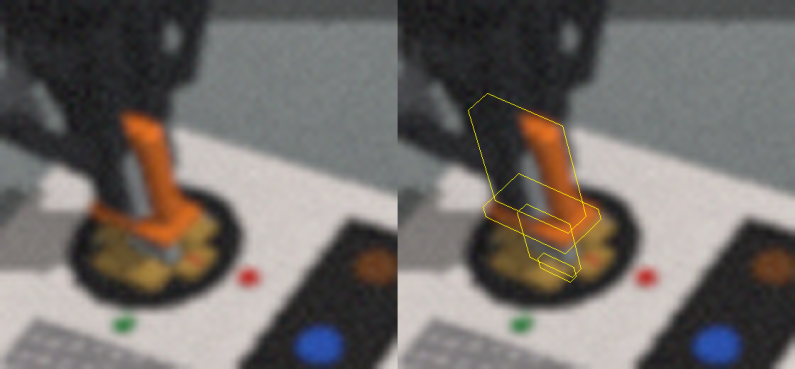

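Sliding in freely. Pushing the rest of the way home.

>>> move_arm --series '[[[4,0,0],[0,0,0]],[[8,0,0],[0,0,0]],[[12,0,0],[0,0,0]],[[15,0,0],[0,0,0]],[[15,0,0],[0,0,0]],[[15,0,0],[0,0,0]]]'

```text
time_s: 10.7
eef_pos: [554.4, -235.3, 99.0]
ee_rot: [0.102, 1.569, -0.102]
force: [0.4, -0.6, -0.8]
opening: 0.129
```

Run:
```python
from ov import *
p,y,c=avg(3,'scene'); np.savez('s7.npz',img=c['img']); over(c['img'],p,y,'o10.png')
```

```text
t 10.85 mean [ 554.57 -235.43   99.35] sd [0.04 0.01 0.08] yaw -0.13 0.0 x [ 0. -0. -1.] F [ 0.1  1.1 -1.1] T [-0.    0.02  0.01] op 0.132 q [-0.57  0.3   1.86  0.    0.98 -0.44]
```

View pics/o10.png

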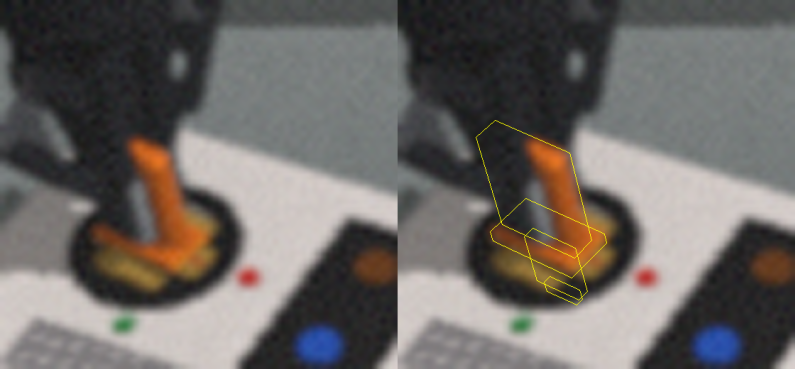

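Expected gap to home is about 2 mm. I'll continue in 1 mm rows until there is contact.

>>> move_arm --series '[[[1,0,0],[0,0,0]],[[2,0,0],[0,0,0]],[[3,0,0],[0,0,0]],[[3,0,0],[0,0,0]],[[3,0,0],[0,0,0]]]'

```text
time_s: 11.35
eef_pos: [554.7, -235.5, 97.6]
ee_rot: [0.102, 1.568, -0.102]
force: [-2.7, 1.6, 5.0]
opening: 0.131
```

Run:
```python
from ov import *
p,y,c=avg(3,'scene')
```

```text
t 11.5 mean [ 554.66 -235.46   97.56] sd [0.01 0.01 0.01] yaw -0.1298 0.0 x [ 0. -0. -1.] F [-1.9  0.4  5.8] T [0.23 0.43 0.05] op 0.129 q [-0.57  0.3   1.86 -0.    0.97 -0.44]
```

Contact came at TCP z = 97.6 with 5–6 N, which matches the predicted home height of 97.5. Turning clockwise.

>>> move_arm --series '[[[0,0,0],[0.06,0,0]],[[0,0,0],[0.14,0,0]],[[0,0,0],[0.24,0,0]],[[0,0,0],[0.34,0,0]],[[0,0,0],[0.44,0,0]],[[0,0,0],[0.54,0,0]],[[0,0,0],[0.6,0,0]],[[0,0,0],[0.6,0,0]]]'

```text
time_s: 12.3
eef_pos: [554.3, -235.4, 97.6]
ee_rot: [0.572, 1.495, -0.572]
force: [-3.3, 2.4, 7.0]
opening: 0.13
```

Run:
```python
from ov import *
p,y,c=avg(3,'scene'); over(c['img'],p,y,'o11.png')
```

```text
t 12.45 mean [ 554.33 -235.33   97.55] sd [0.02 0.   0.02] yaw -0.7299 0.0001 x [-0.001  0.    -1.   ] F [-3.2  2.3  6.1] T [0.32 0.63 0.03] op 0.133 q [-0.57  0.3   1.86 -0.    0.98  0.16]
```

View pics/o11.png

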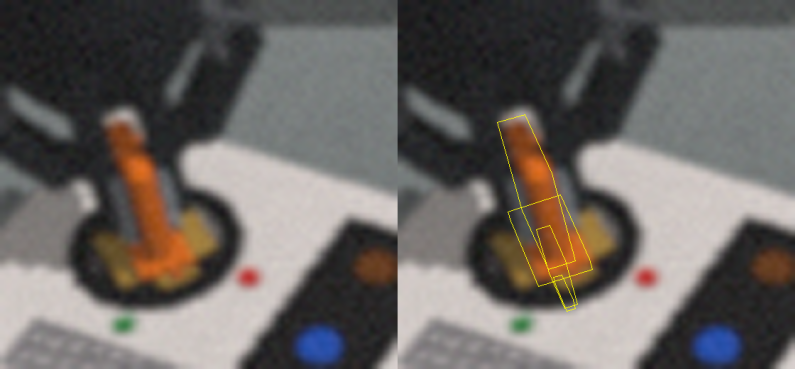

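The barrel is turning with the key. Continuing to the stop.

>>> move_arm --series '[[[0,0,0],[0.08,0,0]],[[0,0,0],[0.18,0,0]],[[0,0,0],[0.28,0,0]],[[0,0,0],[0.38,0,0]],[[0,0,0],[0.48,0,0]],[[0,0,0],[0.56,0,0]],[[0,0,0],[0.6,0,0]],[[0,0,0],[0.6,0,0]]]'

```text
time_s: 13.25
eef_pos: [554.5, -235.6, 97.6]
ee_rot: [1.03, 1.313, -1.031]
force: [-2.8, 0.7, 5.6]
opening: 0.13
```

>>> move_arm --series '[[[0,0,0],[0.04,0,0]],[[0,0,0],[0.08,0,0]],[[0,0,0],[0.1,0,0]],[[0,0,0],[0.1,0,0]]]'

```text
time_s: 13.65
eef_pos: [554.5, -235.7, 97.5]
ee_rot: [1.104, 1.272, -1.105]
force: [-3.5, 0.3, 4.9]
opening: 0.132
```

Run:
```python
from ov import *
p,y,c=avg(3,'scene'); over(c['img'],p,y,'o12.png')
```

```text
t 13.8 mean [ 554.51 -235.69   97.55] sd [0.01 0.01 0.01] yaw -1.4298 0.0 x [-0. -0. -1.] F [-2.8  0.5  5.2] T [ 0.16  0.52 -0.07] op 0.132 q [-0.57  0.3   1.86 -0.    0.97  0.86]
```

View pics/o12.png

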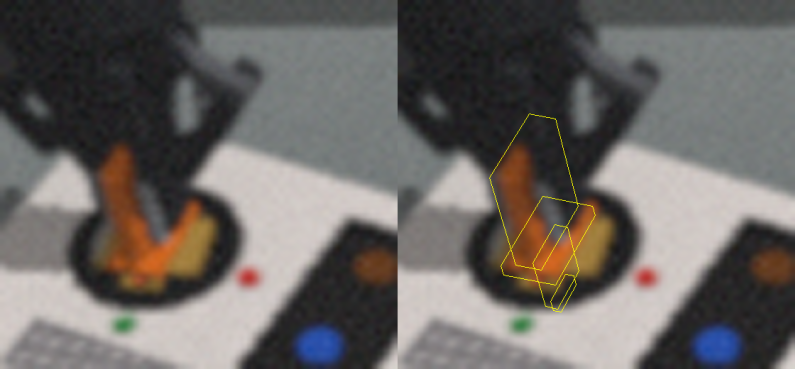

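>>> move_arm --series '[[[0,0,0],[0.04,0,0]],[[0,0,0],[0.07,0,0]],[[0,0,0],[0.07,0,0]]]'

```text
time_s: 14.1
eef_pos: [554.5, -235.7, 97.6]
ee_rot: [1.153, 1.243, -1.155]
force: [-2.5, 0.4, 6.0]
opening: 0.131
```

Run:
```python
from ov import *
p,y,c=avg(3,'scene')
```

```text
t 14.25 mean [ 554.5  -235.68   97.56] sd [0.   0.01 0.  ] yaw -1.496 0.0001 x [-0.001 -0.001 -1.   ] F [-2.2 -0.7  4.5] T [0.17 0.47 0.64] op 0.129 q [-0.57  0.3   1.86 -0.    0.97  0.93]
```

T_z rose to 0.64 N m at the commanded angle, so the switch is against its stop. Relaxing, releasing and retreating.

>>> move_arm --series '[[[0,0,0],[-0.06,0,0]],[[0,0,0],[-0.08,0,0]],[[0,0,0],[-0.08,0,0]]]'

```text
time_s: 14.55
eef_pos: [555.0, -235.7, 97.5]
ee_rot: [1.097, 1.275, -1.097]
force: [-1.9, -0.1, 5.4]
opening: 0.129
```

>>> move_arm --series '[[[0,0,0],[0,0,0]],[[0,0,0],[0,0,0]],[[0,0,0],[0,0,0]],[[0,0,0],[0,0,0]],[[0,0,0],[0,0,0]],[[0,0,0],[0,0,0]],[[0,0,0],[0,0,0]]]' --hand 0.6

```text
time_s: 15.25
eef_pos: [554.4, -235.3, 96.1]
ee_rot: [1.098, 1.277, -1.098]
force: [0.3, -0.0, 0.1]
opening: 0.801
```

Run:
```python
from ov import *
p,y,c=avg(3,'scene'); over(c['img'],p,y,'o13.png')
```

```text
t 15.4 mean [ 554.44 -235.35   96.19] sd [0.02 0.01 0.02] yaw -1.42 0.0 x [ 0. -0. -1.] F [ 0.6 -0.2  0.2] T [-0.05 -0.07 -0.03] op 0.801 q [-0.57  0.3   1.87  0.    0.97  0.85]
```

View pics/o13.png

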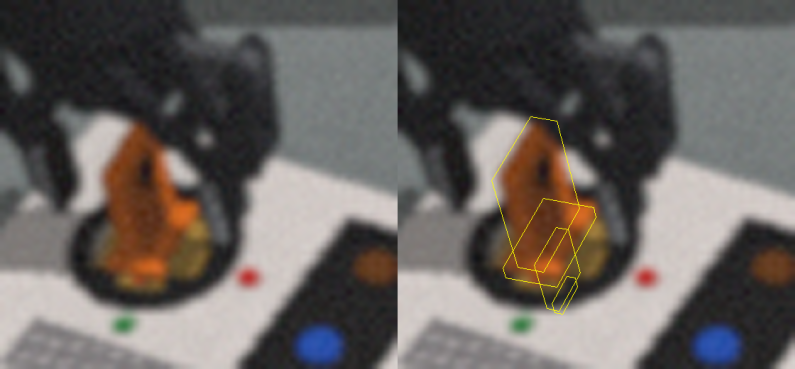

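Released, and the fingers are clear of the key on both sides. Lifting straight up and then moving aside.

>>> move_arm --series '[[[-15,0,0],[0,0,0]],[[-40,0,0],[0,0,0]],[[-80,0,0],[0,0,0]],[[-125,0,0],[0,0,0]],[[-170,0,0],[0,0,0]],[[-170,0,-45],[0,0,0]],[[-170,0,-90],[0,0,0]],[[-170,0,-135],[0,0,0]]]'

```text
time_s: 16.2
eef_pos: [534.0, -100.8, 268.2]
ee_rot: [1.099, 1.274, -1.097]
force: [0.6, 0.8, 0.4]
opening: 0.801
```

>>> move_arm --series '[[[0,0,-40],[0,0,0]],[[0,0,-70],[0,0,0]],[[0,0,-80],[0,0,0]],[[0,0,-80],[0,0,0]],[[0,0,-80],[0,0,0]],[[0,0,-80],[0,0,0]]]'

```text
time_s: 16.8
eef_pos: [522.4, -24.1, 266.4]
ee_rot: [1.098, 1.276, -1.099]
force: [-0.4, -0.7, -0.1]
opening: 0.802
```

Run:
```python
from ov import *
p,y,c=avg(3,'scene'); np.savez('s9.npz',img=c['img']); t=cams.capture('top'); np.savez('t9.npz',img=t['img'])
a=cv2.resize(c['img'][130:210,175:275],None,fx=4,fy=4,interpolation=2);b=cv2.resize(t['img'][160:240,370:470],None,fx=4,fy=4,interpolation=2)
cv2.imwrite('pics/f1.png',np.hstack([a,b])[:,:,::-1]); save(c,'f2.png')
```

```text
t 16.95 mean [522.35 -23.95 266.16] sd [0.05 0.08 0.08] yaw -1.4217 0.0 x [-0. -0. -1.] F [ 0.1 -0.4  0.3] T [ 0.   -0.05  0.03] op 0.793 q [-0.24 -0.06  1.93 -0.    1.27  1.18]
```

View pics/f1.png

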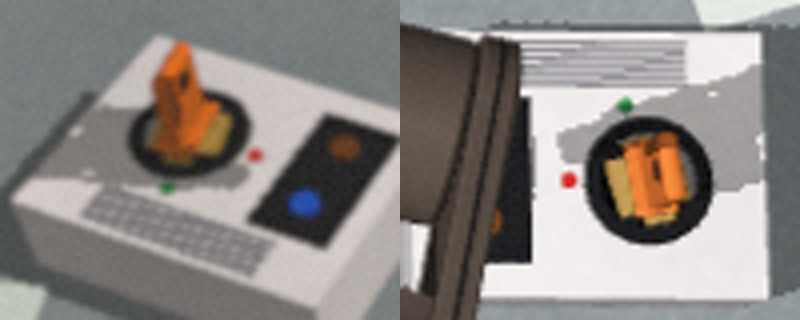

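View pics/f2.png

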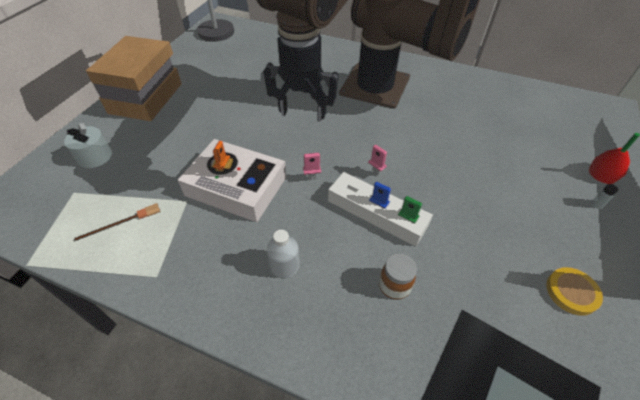

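In the final view, the key stands upright in the barrel at (220,155) in the scene image. Its bow points near the green dot at about 1.4 rad from red, and nothing else has moved. The gripper is well clear, so I'm handing in.

```bash
python3 -c "
from rig import job
print(job.hand_in())"
```

```text
the job is handed in; nothing more can be done
None
```

The orange key is standing fully home in the key switch, turned clockwise to the stop and released. I handed the job in at about 17 s; no verdict was reported.

- **Insertion:** I lifted the key from the rack's -y slot and lowered it into the switch. It went in with no side force and met the barrel at TCP z = 97.6 mm, against 97.5 mm expected, with 5–6 N of contact.
- **Turning:** I turned it until the moment about the vertical rose to 0.64 N m, so the switch was at its stop. I then backed off 0.08 rad within the blade's play and let go.
- **Final check:** The last pictures show the key upright in the barrel at about 1.4 rad from the red dot. From that and the blade's play, I estimate the switch at about 1.3 rad. The force reading was near zero, the gripper was well clear, and the blue and green keys, bottle, jar and pink look-alikes were where they started.
- **Disagreement:** The two cameras differed by 2–3 mm in x, and the overlay of the held key was about 1 px off. I settled this by comparing the key and the slot within the same image.

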